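# Set a flatted pin ready for the microscope

## Task

Get the flatted steel pin on the turntable ready for inspection: turn the turntable until the pin's flatted end points straight to the front of the bench (the robot's side), square with the front edge, and roll the pin in its two V-blocks until the milled flat faces straight up. Roll it where it lies, without lifting it out or sliding it endways, and leave the other things on the bench alone.

Things in the scene. Friction and masses are not known exactly. Their poses are not given: they have to be found in the camera images.
- bench_front (a point): A point on the bench top between the robot and the turntable, 430 mm straight ahead of the robot's base axis. Its axes are square with the bench: x points from the bench's front edge (the robot's side) to the back, y runs along the front edge, z up.
- turntable: Engraver's turntable: aluminium disc, radius 100 mm, knurled rim, top 30 mm above the bench. Turns endlessly either way about its upright axis; about 1.2 N at the rim overcomes its friction, and it stays where it is left. Origin on the axis at bench height, z up. The pin's flatted end points along its -x. The disc from the V-blocks out to the rim is bare: pressing on it and dragging turns it.
- vblock_front (a point): Top centre of the steel V-block nearer the pin's flatted end, at x = -34 mm on the turntable, 70 mm above the bench. The block is fixed to the disc, 24 mm along the turntable's x, 50 mm along y, 40 mm tall; its 90 degree V opens upwards, 29 mm wide at the top, and runs along x.
- vblock_back (a point): Top centre of the other, identical V-block, at x = +34 mm on the turntable. The gap between the two blocks is 44 mm, centred on the turning axis.
- pin: Blackened steel pin, diameter 26 mm, 152 mm long, 0.6 kg, loose in the two V-blocks. Origin on its axis, first over the turning axis; seated, the axis is 74 mm above the bench, its top 87 mm. z runs along it to the flatted end (at 90 mm; plain end at -62 mm, its last 12 mm 18 mm thick); x is the flat's outward normal. Oiled in the Vs (friction about 0.1).
- pin_grip (a point): The pin's origin, middle of its straight-knurled band: 40 mm long, 26 mm in diameter like the rest, in the gap between the V-blocks. A fingertip grips it well (friction about 0.6): pressed on top with some 5 to 12 N and dragged across, it rolls the pin in place.
- flat (a point): Centre of the pin's only flat, bare milled steel: 38 mm long, 20 mm wide, 8 mm from the axis, 71 mm from the pin's origin, on the end that overhangs the front V-block. At the start it may face any way but up, underneath included. Elsewhere the pin is round. Pressing hard on this end tips the pin; between the V-blocks it does not.
- eyepiece: Bystander: a microscope eyepiece (black, about 38 mm across, 46 mm tall). Origin at the centre of its underside. Leave it alone.
- dish: Bystander: a shallow steel dish (68 mm across, 16 mm tall). Origin at the centre of its underside. Leave it alone.
- solder_spool: Bystander: a spool of solder (54 mm across, 40 mm tall). Origin at the centre of its underside. Leave it alone.
- tweezers: Bystander: steel tweezers lying flat (130 mm long). Origin at the middle of its length. Leave it alone.
- screwdriver: Bystander: a screwdriver lying flat (160 mm long). Origin at the middle of its length. Leave it alone.
- blower: Bystander: a black rubber blower bulb standing upright (58 mm across, 98 mm tall with its nozzle). Origin at the centre of its underside. Leave it alone.
- flux_jar: Bystander: an amber glass jar (48 mm across, 62 mm tall). Origin at the centre of its underside. Leave it alone.
- brush: Bystander: a brush lying flat (170 mm long). Origin at the middle of its length. Leave it alone.
There are look-alikes about, which are no part of the job. Leave any white look-alike of the pin alone. What is shaped like the part that bears turntable but turquoise is not meant.

How it is judged:
At the end, for the whole second after the job is handed in: Pin at rest in both V-blocks, flat facing up within 0.09 rad, within 10 mm endways of its start; turntable at rest, pin square with the front edge within 0.09 rad, flatted end to the front. Pin never lifted over 12 mm, no bystander moved over 25 mm (angle between pin's own x axis and vertical below 0.09 rad and angle between the x axis of turntable and the x axis of bench_front, either way round below 0.09 rad and x of bench_front in the frame of turntable below 0 m and x of flat in the frame of turntable between -0.081 and -0.061 m and z of pin in the frame of turntable between 0.071 and 0.077 m and y of pin in the frame of turntable between -0.003 and 0.003 m and angle between the z axis of pin and the x axis of turntable, either way round below 0.05 rad and linear speed of pin below 0.01 m/s and angular speed of each of pin, turntable below 0.05 rad/s); the robot touches nothing.
It fails at once if the pin is lifted out of the V-blocks (more than 12 mm) (z of pin in the frame of turntable above 0.086 m).
It fails at once if a bystander is moved by more than 25 mm (distance of any of eyepiece, dish, solder_spool, tweezers, screwdriver, blower, flux_jar, brush from where it was at the start of the episode above 0.025 m).
It also fails if it takes over 58 s, if anything falls off the work surface, if the arm or the gripper's body presses on something with over 40 N, if the wrist force passes 120 N, or if a joint passes its speed limit or range.

## Robot

A 6-joint arm with a two-finger parallel gripper is mounted at the origin on the work surface. World frame = base frame: x ahead of the robot, y to its left, z up, the work surface at z = 0. Lengths are in m, angles in rad, forces in N, time in s.
With the tool pointing down it reaches from about 0.375 to 0.9 m from the base axis. Payload 3.1 kg.
Tool frame: the origin (TCP) lies on the centre line of the jaws, within the pads' length; the fingertips stand robot.tip_reach ahead of it and the grasp point (between the pads) lies 8 mm behind it (robot.tip_reach is the distance from the TCP to the fingertips, in m); z points along the fingers, y is the line along which they close (so a half turn about z gives the same grasp; the last joint's range is limited). The gripper opens to 87 mm and grips with 3 to 60 N. Pads are 19 mm wide; open, the fingers measure 117 mm over their backs; the gripper's body (75 mm by 190 mm) begins 51 mm behind the grasp point.
Start: joints at [1.073, 0.527, 1.433, -0, 1.181, -0.178], TCP at [0.196, 0.593, 0.234] pointing down, gripper open.
Joint ranges: [-3.08, 3.08], [-0.75, 2.2], [0.22, 2.44], [-1.43, 4.57], [0, 2.65], [-2.85, 2.85]. Speed limits (rad/s): [2.79, 2.79, 3.14, 3.14, 3.14, 3.14].

## Interface

Orientations are given as a unit quaternion [x, y, z, w].
In Python, from rig import robot gives the robot as it stands.
- The arm moves only by the tool jog_arm, never from a script. Its argument "motion" is one flat list of numbers, 7 for each row, row after row: the shift along the tool's x, y, z scaled (see below), then the turn, a rotation vector about the tool's x, y, z scaled (see below), then the gripper's target within -1 to 1 (shut at 1, half-way at 0, fully open at -1). In form: [x, y, z, rx, ry, rz, hand, x, y, z, rx, ry, rz, hand, ...]. A call has 1 to 12 rows; each row shifts and turns the commanded pose from where the row before left it, along the tool's axes as they then stand; what a row does not reach is not made up. The controller multiplies each number of a shift by 4 cm and each number of a turn by 4 degrees. A row lasts 1/8 s, in which the tool goes at most 62.5 mm and 10.7 degrees, less where a joint would pass 70% of its speed; a pose out of reach is approached as far as the arm can. A call with a number of a shift or a turn outside -1 to 1 is refused whole. A call with a gripper value outside its range is refused whole. The fingers move at their own pace and stop on an object; "grip_force" is the grip in N (left out, the last holds). Time passes only in rows, so rows that do not move let the fingers close. It gives the time, the measured TCP pose, the force, the opening and the grip force at its end, in the units of the state.
- robot.get_obs(): the state, without advancing time (a new reading comes with each control period).
- robot.camera(name): name is "scene" or "top" or "wrist"; returns the picture (400x640x3 uint8, blue, green, red); there is no depth.
- robot.calibration(name): a dict with "fx", "fy", "cx", "cy" (pixels), "dist_coeffs" ([k1, k2, p1, p2, k3] as OpenCV has them; the pictures are not rectified), "R" (3x3) and "t" (3): a world point X has camera coordinates R X + t; the wrist camera has in their place "T_tool_cam" (4x4, takes a point from camera to tool coordinates, whose origin is the TCP and whose axes are the flange's). Camera axes: x right, y down, z forward; pixel columns grow to the right and rows downward; lengths in m; the calibration is good to about 2 mm. A picture is of the moment at which its call begins: read the wrist's pose just before it. calibration takes no time and is no camera call.
- robot.hand_in(): hands the job in; it is judged then, once.
The state is a dict: "time": time; "q": joint angles; "joint_velocities": joint speeds; "joint_torque": joint torques, N m; "position": TCP position; "tool_rot": TCP orientation; "ft_force": force on the tool from outside, world axes, zero at the start; "moment": the same for the moment, N m; "grip_width": finger opening in m; "grip_force": force on a finger pad.
Only numpy, scipy, OpenCV 4.12 (cv2) and the standard library are available. Lean on these libraries where they do the work, as an engineer would, in place of code of your own. Each camera call takes 0.05 s, during which the arm holds its last target. There are 200 camera calls.

## Working session

There is one attempt and no reset: what is moved stays moved. The work goes in short steps, Python scripts to look and compute and a tool call to move; the robot and the scene stay as the last step left them, time stands still between calls to the robot, and variables do not carry over. Pictures are saved under pics/ and viewed, at most 10 in all, crops included, and the job is handed in when it is done.

Besides the shell and the picture viewer there is one more tool, called after "Emit:" as name(argument=value, ...) on one line, values as JSON. jog_arm: Moves the arm, as the interface text tells. Shifts and turns lie within -1 to 1; 1 stands for 4 cm of shift or 4 degrees of turn. Its arguments: {"type":"object","properties":{"motion":{"type":"array","items":{"type":"number"}},"grip_force":{"type":"number"}},"required":["motion"]}

```bash
mkdir -p pics; ls; python3 - <<'E'
from rig import robot
import cv2,numpy as np
for n in("scene","top"):
    cv2.imwrite(f"pics/{n}0.png",robot.camera(n)); c=robot.calibration(n); print(n,{k:np.round(v,4).tolist() for k,v in c.items()})
print({k:np.round(v,4).tolist() for k,v in robot.calibration("wrist").items()})
print(robot.get_obs(),robot.tip_reach)
E
```

```text
pics
scene {'fx': 460.7104, 'fy': 460.7104, 'cx': 324.7663, 'cy': 205.0421, 'dist_coeffs': [-0.0328, 0.0, 0.0, 0.0, 0.0], 'R': [[-0.8814, 0.4723, 0.0005], [0.3249, 0.6072, -0.7251], [-0.3428, -0.6389, -0.6887]], 't': [0.4148, -0.0703, 1.5218]}
top {'fx': 409.6796, 'fy': 409.6796, 'cx': 316.7784, 'cy': 204.0674, 'dist_coeffs': [-0.0577, 0.0, 0.0, 0.0, 0.0], 'R': [[-0.0089, -0.9999, -0.0057], [-0.9991, 0.0091, -0.0421], [0.0421, 0.0053, -0.9991]], 't': [-0.047, 0.4311, 1.2602]}
{'fx': 313.3028, 'fy': 313.3028, 'cx': 324.4543, 'cy': 198.862, 'dist_coeffs': [-0.0563, 0.0, 0.0, 0.0, 0.0], 'T_tool_cam': [[-0.0011, -0.9558, -0.2941, 0.0814], [1.0, -0.0011, -0.0002, 0.0013], [-0.0002, -0.2941, 0.9558, -0.1505], [0.0, 0.0, 0.0, 1.0]]}
{'time': 0.1, 'q': array([ 1.07351603e+00,  5.28329424e-01,  1.43375804e+00, -1.32272279e-05,
        1.18141255e+00, -1.78515077e-01]), 'joint_velocities': array([ 1.19620896e-03, -1.43620509e-03, -2.23575454e-03,  2.91757978e-05,
        8.80674303e-04,  8.20207816e-04]), 'joint_torque': array([-6.76499967e-04, -4.40988243e+01, -1.77150410e+01,  6.34422270e-02,
        5.34047058e-02, -3.15062391e-05]), 'position': array([0.19554945, 0.59295509, 0.2327015 ]), 'tool_rot': array([ 1.58706116e-01,  9.87325407e-01, -9.01776191e-04, -3.10377322e-04]), 'ft_force': array([ 0.04018056, -0.22856578, -0.11708028]), 'moment': array([ 0.00591732, -0.00268204, -0.03777665]), 'grip_force': 0.0, 'grip_width': 0.08700468001593897} 0.011
```

View pics/top0.png

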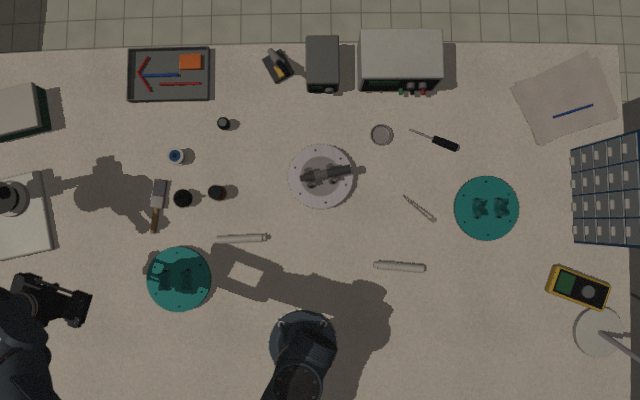

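View pics/scene0.png

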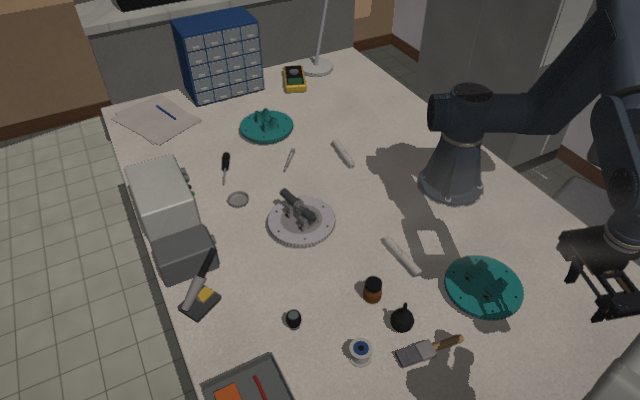

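Top view: the grey turntable is at (321,176) with the dark pin running from (303,180) to (351,170). Look-alikes: turquoise turntables at (179,278) and (486,208), white pins at (243,238) and (400,266). I choose the aluminium table with the dark pin and will check it in a crop.

```bash
cat > h.py <<'E'
from rig import robot
import cv2,numpy as np
from scipy.spatial.transform import Rotation as Ro
def cam(n):
    c=robot.calibration(n);K=np.array([[c['fx'],0,c['cx']],[0,c['fy'],c['cy']],[0,0,1]]);d=np.array(c['dist_coeffs'])
    if n=='wrist':
        o=robot.get_obs();T=np.eye(4);T[:3,:3]=Ro.from_quat(o['tool_rot']).as_matrix();T[:3,3]=o['position']
        W=np.linalg.inv(T@np.array(c['T_tool_cam']));return K,d,W[:3,:3],W[:3,3]
    return K,d,np.array(c['R']),np.array(c['t'])
def ray(C,uv,z):
    K,d,R,t=C;p=cv2.undistortPoints(np.array(uv,float).reshape(-1,1,2),K,d).reshape(-1,2)
    v=np.c_[p,np.ones(len(p))]@R;o=-R.T@t
    return o+v*((z-o[2])/v[:,2])[:,None]
def proj(C,X):
    K,d,R,t=C;return cv2.projectPoints(np.array(X,float).reshape(-1,1,3),cv2.Rodrigues(R)[0],t,K,d)[0].reshape(-1,2)
E
python3 - <<'E'
from h import *
a=cv2.imread("pics/top0.png");b=cv2.imread("pics/scene0.png")
A=cv2.resize(a[130:220,270:370],None,fx=5,fy=5,interpolation=2)[:400]
A=cv2.resize(a[135:215,275:375],(400,320),interpolation=2);B=cv2.resize(b[175:255,255:355],(400,320),interpolation=2)
cv2.imwrite("pics/c0.png",np.hstack([A,B]))
C=cam("top")
hsv=cv2.cvtColor(a,cv2.COLOR_BGR2HSV)
print("tt",ray(C,[(289,176),(354,176),(321,144),(321,209)],.03).round(4),"pin",ray(C,[(303,180),(351,170)],.074).round(4))
for n,uv in dict(dish=(382,134),tweez=(419,207),driver=(434,139),flux=(217,192),whitepinL=(243,238),whitepinR=(400,266)).items(): print(n,ray(C,[uv],.02).round(3))
E
```

```text
tt [[ 0.5165  0.0332  0.03  ]
 [ 0.5146 -0.1655  0.03  ]
 [ 0.6142 -0.0656  0.03  ]
 [ 0.4146 -0.0637  0.03  ]] pin [[ 0.4993 -0.0112  0.074 ]
 [ 0.5276 -0.1531  0.074 ]]
dish [[ 0.646 -0.255  0.02 ]]
tweez [[ 0.418 -0.365  0.02 ]]
driver [[ 0.629 -0.417  0.02 ]]
flux [[0.47  0.257 0.02 ]]
whitepinL [[0.328 0.177 0.02 ]]
whitepinR [[ 0.238 -0.304  0.02 ]]
```

View pics/c0.png

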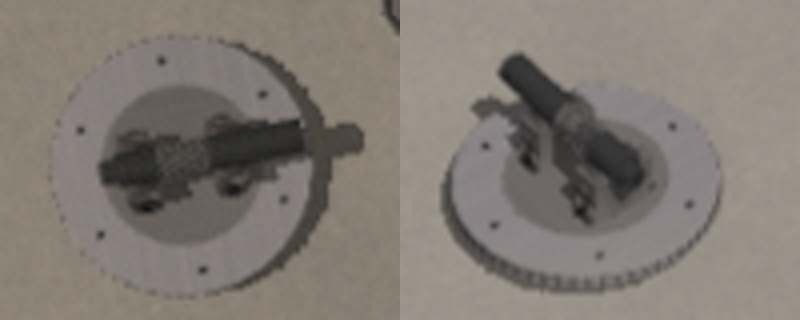

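The crop confirms the choice: an aluminium disc with a dark pin and a knurled band. The long overhang (the flatted end) points right, toward -y. The centre is about (0.515,-0.066), and the table must turn about -101°.

Emit:
jog_arm(motion=[-1,-1,0,0,0,0,1,-1,-1,0,0,0,0,1,-1,-1,0,0,0,0,1,-1,-1,0,0,0,0,1,-1,-1,0,0,0,0,1,-1,-1,0,0,0,0,1,-1,-1,0,0,0,0,1,-1,-1,0,0,0,0,1,-1,-1,0,0,0,0,1,-1,-1,0,0,0,0,1,-1,-1,0,0,0,0,1,-1,-1,0,0,0,0,1], grip_force=20)

```text
time: 1.6
position: [0.5016, -0.0145, 0.2333]
tool_rot: [0.159, 0.987, 0.0, -0.0]
ft_force: [0.6, 0.4, -0.3]
grip_width: 0.0005
grip_force: 0.0
```

Emit:
jog_arm(motion=[0,0,0,0,0,-0.92,1,0,0,0,0,0,-0.92,1,0,0,0,0,0,-0.92,1,0,0,0,0,0,-0.92,1,0,0,0,0,0,-0.92,1,0,0,0,0,0,0,1])

```text
time: 2.35
position: [0.5009, -0.0127, 0.2333]
tool_rot: [-0.001, 1.0, 0.0, -0.0]
ft_force: [-0.7, -0.9, 1.1]
grip_width: 0.0006
grip_force: 0.0
```

```bash
python3 - <<'E'
from h import *
C=cam("wrist");im=robot.camera("wrist");cv2.imwrite("pics/w1.png",im)
o=robot.get_obs();print(o['position'],o['grip_width'],Ro.from_quat(o['tool_rot']).as_matrix().round(3))
print(proj(C,[[.515,-.066,.03],[.515,-.066,.087]]))
E
```

```text
[ 0.50098131 -0.01268637  0.23330737] 0.00040764010304419586 [[-1.    -0.001 -0.001]
 [-0.001  1.     0.   ]
 [ 0.001  0.    -1.   ]]
[[277.77936117 187.66326107]
 [269.66414851 202.50045123]]
```

View pics/w1.png

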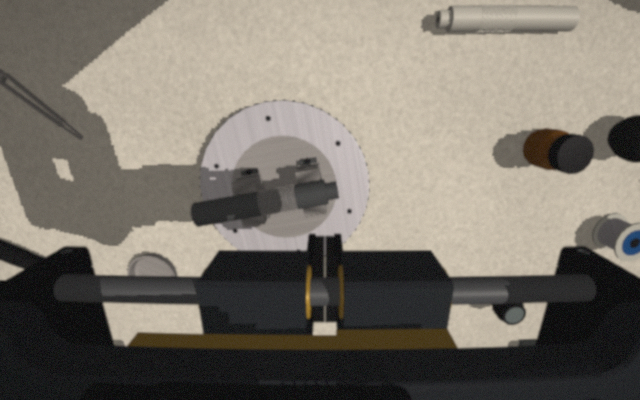

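The wrist view shows the pin's flatted end at left (192,212) and the stepped plain end at right (337,190). No flat is visible from the robot side or from above. The shut fingertip is at (325,240). Next I fit the disc edge in both views.

```bash
python3 - <<'E'
from h import *
def circ(P):
    A=np.c_[2*P[:,:2],np.ones(len(P))];s=np.linalg.lstsq(A,(P[:,:2]**2).sum(1),rcond=None)[0];return s[:2].round(4),np.sqrt(s[2]+s[:2]@s[:2]).round(4)
C=cam("wrist");print(circ(ray(C,[(201,180),(370,180),(284,99),(221,125),(350,130),(237,240)],.03)))
C=cam("top");print(circ(ray(C,[(289,176),(354,176),(321,144.5),(321,208.5),(299,153),(344,199)],.03)))
C=cam("wrist");print(ray(C,[(193,212),(336,190)],.08))
E
```

```text
(array([ 0.5109, -0.0569]), np.float64(0.0969))
(array([ 0.5148, -0.0658]), np.float64(0.0987))
[[ 5.27693260e-01 -1.47917750e-01  8.00000000e-02]
 [ 5.04097995e-01  1.95655217e-04  8.00000000e-02]]
```

Emit:
jog_arm(motion=[-0.75,-0.29,0,0,0,0,1,-0.75,-0.29,0.2,0,0,0,1,-0.72,-0.28,0.4,0,0,0,1,0,0,1,0,0,0,1,0,0,1,0,0,0,1,0,0,1,0,0,0,1,0,0,0.75,0,0,0,1,0,0,0,0,0,0,1])

```text
time: 3.4
position: [0.5881, -0.0464, 0.0571]
tool_rot: [-0.001, 1.0, 0.001, -0.003]
ft_force: [-0.4, -0.9, -0.6]
grip_width: -0.0
grip_force: 0.0
```

Emit:
jog_arm(motion=[0,0,0.2,0,0,0,1,0,0,0.1,0,0,0,1,0,0,0.05,0,0,0,1])

```text
time: 3.78
position: [0.5906, -0.0471, 0.0463]
tool_rot: [-0.001, 1.0, -0.0, 0.001]
ft_force: [0.3, -0.8, -0.7]
grip_width: 0.0007
grip_force: 0.0
```

Emit:
jog_arm(motion=[0,0,0.08,0,0,0,1,0,0,0.04,0,0,0,1,0,0,0,0,0,0,1])

```text
time: 4.15
position: [0.5902, -0.047, 0.0415]
tool_rot: [-0.001, 1.0, -0.0, 0.0]
ft_force: [-0.4, 0.2, 5.0]
grip_width: 0.0009
grip_force: 2.3
```

Emit:
jog_arm(motion=[0,0,0.03,0,0,0,1,0,0,0,0,0,0,1])

```text
time: 4.4
position: [0.5902, -0.047, 0.0414]
tool_rot: [-0.001, 1.0, -0.0, 0.0]
ft_force: [-3.0, 0.7, 12.4]
grip_width: 0.0001
grip_force: 6.1
```

Emit:
jog_arm(motion=[-0.035,-0.34,0,0,0,0,1,0.025,-0.342,0,0,0,0,1,0.083,-0.332,0,0,0,0,1,0.14,-0.312,0,0,0,0,1,0.19,-0.285,0,0,0,0,1])

```text
time: 5.03
position: [0.5754, -0.1114, 0.0414]
tool_rot: [-0.001, 1.0, 0.0, 0.002]
ft_force: [0.2, 2.9, 10.7]
grip_width: 0.0001
grip_force: 5.6
```

Emit:
jog_arm(motion=[0.238,-0.245,0,0,0,0,1,0.278,-0.202,0,0,0,0,1,0.308,-0.15,0,0,0,0,1,0.33,-0.095,0,0,0,0,1,0.375,-0.035,0,0,0,0,1,0,0,0,0,0,0,1])

```text
time: 5.78
position: [0.5131, -0.1413, 0.0414]
tool_rot: [-0.001, 1.0, -0.001, 0.001]
ft_force: [-1.6, 0.1, 12.6]
grip_width: 0.0005
grip_force: 6.1
```

```bash
python3 - <<'E'
from h import *
a=robot.camera("top");cv2.imwrite("pics/t2.png",cv2.resize(a[135:235,265:375],None,fx=5,fy=5,interpolation=2))
E
```

```text
(no output)
```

View pics/t2.png

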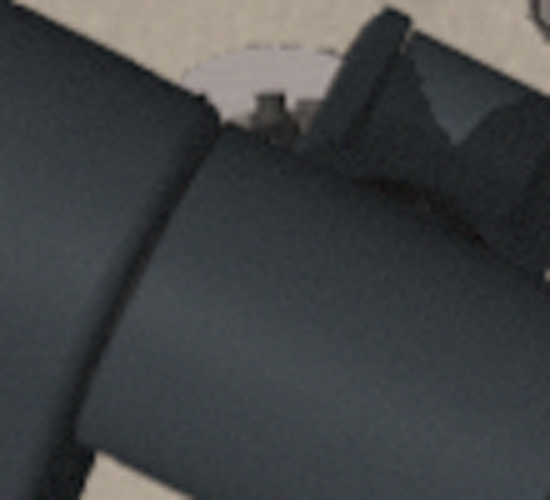

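The arm hides the disc in the top view; only the plain end shows, at the back near (270,100). I'll lift and look with the wrist camera.

Emit:
jog_arm(motion=[0,0,-0.5,0,0,0,1,0,0,-1,0,0,0,1,0,0,-1,0,0,0,1,-0.4,0.65,-1,0,0,0,1,-0.4,0.65,-0.9,0,0,0,1,-0.4,0.65,0,0,0,0,1,0,0,0,0,0,0,1,0,0,0,0,0,0,1])

```text
time: 6.82
position: [0.56, -0.0627, 0.2149]
tool_rot: [-0.001, 1.0, 0.0, -0.001]
ft_force: [-0.3, 0.1, -0.1]
grip_width: 0.0002
grip_force: 0.0
```

```bash
python3 - <<'E'
from h import *
im=robot.camera("wrist");cv2.imwrite("pics/w3r.png",im);cv2.imwrite("pics/w3.png",cv2.resize(im[0:260,210:450],None,fx=2.3,fy=2.3,interpolation=2))
print(robot.get_obs()['position'])
E
```

```text
[ 0.5599937  -0.06303641  0.2148562 ]
```

View pics/w3.png

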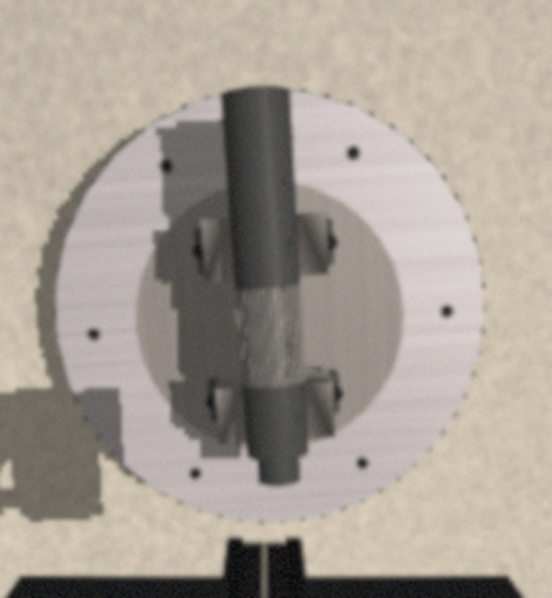

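The wrist close-up shows the pin nearly square, with the flatted end at (257,92) toward the front and the plain end at (279,482). The full-width silhouette shows no flat, so it faces underneath.

```bash
python3 - <<'E'
from h import *
C=cam("wrist")
f=lambda L:[(210+u/2.3,v/2.3) for u,v in L]
P=ray(C,f([(257,95),(267.5,285),(276,395),(279,480)]),.074);print(P.round(4))
d=P[0]-P[-1];print(np.degrees(np.arctan2(d[1],-d[0])), "holes/disc")
D=ray(C,f([(57,310),(484,310),(270,522),(262,85)]),.03);print(D.round(4))
E
```

```text
[[ 0.4277 -0.0642  0.074 ]
 [ 0.4972 -0.0602  0.074 ]
 [ 0.5415 -0.0565  0.074 ]
 [ 0.5785 -0.055   0.074 ]]
-3.4814175723858223 holes/disc
[[ 0.5109 -0.1569  0.03  ]
 [ 0.5107  0.0401  0.03  ]
 [ 0.6157 -0.0583  0.03  ]
 [ 0.416  -0.0624  0.03  ]]
```

Emit:
jog_arm(motion=[0.58,-0.09,0,0,0,0,1,0.57,-0.09,0.5,0,0,0,1,0,0,1,0,0,0,1,0,0,1,0,0,0,1,0,0,0.3,0,0,0,1,0,0,0.06,0,0,0,1,0,0,0,0,0,0,1])

```text
time: 7.75
position: [0.5156, -0.0703, 0.102]
tool_rot: [-0.001, 1.0, -0.0, 0.001]
ft_force: [-0.3, 0.6, 1.1]
grip_width: 0.0005
grip_force: 0.0
```

Emit:
jog_arm(motion=[0,0,0.06,0,0,0,1,0,0,0,0,0,0,1])

```text
time: 8.0
position: [0.5153, -0.0699, 0.0994]
tool_rot: [-0.001, 1.0, -0.0, 0.001]
ft_force: [-0.1, -0.3, 0.9]
grip_width: 0.0006
grip_force: 0.0
```

Emit:
jog_arm(motion=[0,0,0.05,0,0,0,1,0,0,0,0,0,0,1])

```text
time: 8.25
position: [0.5153, -0.0699, 0.0974]
tool_rot: [-0.001, 1.0, -0.0, 0.001]
ft_force: [-1.0, 0.7, 4.1]
grip_width: 0.0007
grip_force: 2.1
```

Emit:
jog_arm(motion=[0,0,0.02,0,0,0,1,0,0,0,0,0,0,1])

```text
time: 8.5
position: [0.5155, -0.0702, 0.097]
tool_rot: [-0.001, 1.0, -0.0, 0.001]
ft_force: [-1.9, -0.7, 8.5]
grip_width: 0.0003
grip_force: 4.0
```

Emit:
jog_arm(motion=[0,0.07,0,0,0,0,1,0,0.07,0,0,0,0,1,0,0.07,0,0,0,0,1,0,0.07,0,0,0,0,1,0,0.07,0,0,0,0,1,0,0.07,0,0,0,0,1,0,0.07,0,0,0,0,1,0,0.07,0,0,0,0,1,0,0,0,0,0,0,1])

```text
time: 9.62
position: [0.5161, -0.0476, 0.0968]
tool_rot: [-0.001, 1.0, -0.0, 0.002]
ft_force: [-0.3, 0.4, 6.8]
grip_width: 0.0003
grip_force: 3.3
```

Emit:
jog_arm(motion=[0,0,-0.5,0,0,0,1,0,0,-1,0,0,0,1,-0.55,-0.2,-1,0,0,0,1,-0.55,-0.2,-0.4,0,0,0,1,0,0,0,0,0,0,1,0,0,0,0,0,0,1])

```text
time: 10.38
position: [0.5567, -0.0626, 0.2104]
tool_rot: [-0.001, 1.0, 0.001, -0.002]
ft_force: [0.2, 0.5, -0.5]
grip_width: 0.0011
grip_force: 0.0
```

```bash
python3 - <<'E'
from h import *
im=robot.camera("wrist");cv2.imwrite("pics/w4r.png",im);cv2.imwrite("pics/w4.png",cv2.resize(im[0:260,210:450],None,fx=2.3,fy=2.3,interpolation=2))
print(robot.get_obs()['position'])
E
```

```text
[ 0.55651685 -0.06250754  0.210184  ]
```

View pics/w4.png

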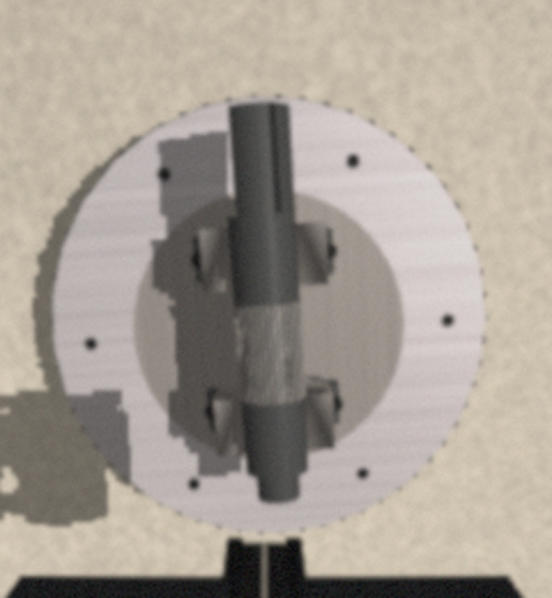

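A dark line is now visible at (273,105–212) on the flatted end, likely one long edge of the flat. I'll enlarge this end with contrast, before and after the roll.

```bash
python3 - <<'E'
from h import *
a=cv2.imread("pics/w3r.png");b=cv2.imread("pics/w4r.png")
g=lambda i:cv2.resize(cv2.convertScaleAbs(i[36:140,300:350],alpha=2.2,beta=-60),(380,600*1),interpolation=cv2.INTER_CUBIC)
cv2.imwrite("pics/m5.png",np.hstack([g(a),g(b)]))
for r in(55,70,85,110): print(r,b[r-1:r+2,304:345].mean((0,2)).astype(int))
E
```

```text
55 [187 187 187 186 175 144  96  61  52  58  59  63  65  67  69  73  73  77
  82  86  86  89  83  68  58  55  63  71  75  73  78 105 149 185 200 201
 201 200 203 202 203]
70 [108 106 107 112 134 159 148 104  65  56  58  61  61  64  68  70  72  75
  76  82  86  88  89  82  66  56  53  67  72  75  74  79 111 152 185 197
 197 198 198 198 199]
85 [102 101 100  99 105 120 130 118  84  57  53  58  61  63  66  68  69  74
  76  79  81  85  91  89  82  64  52  55  66  72  73  73  77 100 130 148
 157 160 161 164 168]
110 [70 66 66 67 68 62 49 41 43 45 51 55 56 59 61 63 65 67 71 72 76 78 82 88
 91 91 88 84 82 78 78 78 75 73 71 78 85 83 81 77 73]
```

View pics/m5.png

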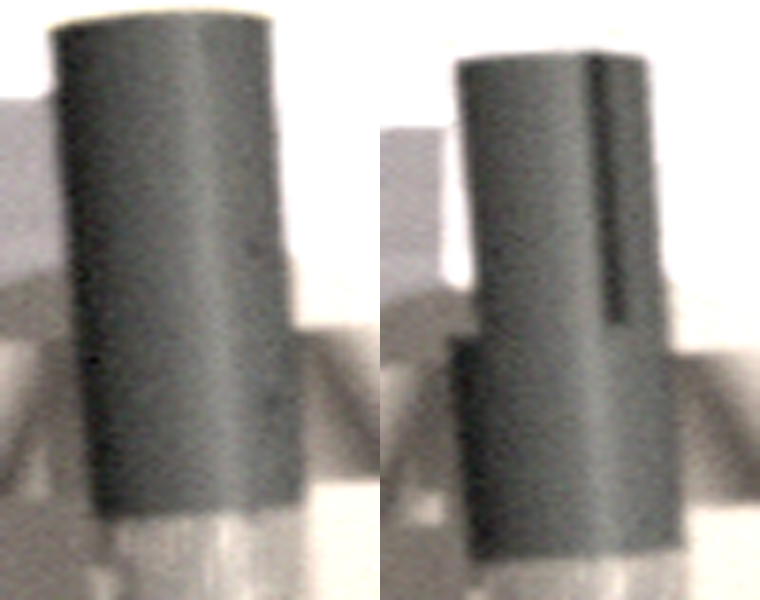

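The left silhouette is cut back about 2.7 mm, with a step at (455–470,335), so the flat faces −y and slightly down, about 100° from up. The dark strip on the right is probably a marking. Rolling further the same way will show which.

Emit:
jog_arm(motion=[0.53,-0.09,0,0,0,0,1,0.52,-0.09,0.5,0,0,0,1,0,0,1,0,0,0,1,0,0,1,0,0,0,1,0,0,0.33,0,0,0,1,0,0,0.07,0,0,0,1,0,0,0,0,0,0,1])

```text
time: 11.3
position: [0.5168, -0.0713, 0.0974]
tool_rot: [-0.002, 1.0, -0.001, 0.0]
ft_force: [-1.3, -2.3, 7.3]
grip_width: 0.0005
grip_force: 4.1
```

Emit:
jog_arm(motion=[0,0.06,0,0,0,0,1,0,0.06,0,0,0,0,1,0,0.06,0,0,0,0,1,0,0.06,0,0,0,0,1,0,0.06,0,0,0,0,1,0,0.06,0,0,0,0,1,0,0.06,0,0,0,0,1,0,0.06,0,0,0,0,1,0,0,0,0,0,0,1])

```text
time: 12.42
position: [0.5184, -0.0519, 0.0976]
tool_rot: [-0.001, 1.0, -0.001, 0.002]
ft_force: [0.8, -0.7, 7.2]
grip_width: 0.0004
grip_force: 3.1
```

Emit:
jog_arm(motion=[0,0,-0.5,0,0,0,1,0,0,-1,0,0,0,1,-0.55,-0.15,-1,0,0,0,1,-0.55,-0.15,-0.4,0,0,0,1,0,0,0,0,0,0,1,0,0,0,0,0,0,1])

```text
time: 13.18
position: [0.5587, -0.0626, 0.2108]
tool_rot: [-0.001, 1.0, 0.001, -0.002]
ft_force: [0.0, 1.1, -0.1]
grip_width: 0.0006
grip_force: 0.0
```

```bash
python3 - <<'E'
from h import *
print(robot.get_obs()['position'])
b=robot.camera("wrist");cv2.imwrite("pics/w6r.png",b)
cv2.imwrite("pics/w6.png",cv2.resize(b[30:220,280:370],None,fx=3.1*1,fy=3.1,interpolation=2))
for r in(55,70,85,110): print(r,b[r-1:r+2,304:345].mean((0,2)).astype(int))
E
```

```text
[ 0.55874174 -0.06255483  0.2108019 ]
55 [188 167 137 118 117 116 116 115 116 115 115 113 115 112 113 113 114 114
 113 111 112 113 110 104  88  75  72  74  73  72  76  97 141 181 197 199
 200 200 200 202 200]
70 [106 106 103 102 108 115 117 116 116 117 116 116 116 113 114 114 113 115
 114 113 113 115 113 112 104  85  72  71  73  73  71  77 102 145 180 193
 195 194 196 196 196]
85 [ 89  87  86  84  95 107 116 116 117 118 118 118 118 115 116 115 115 115
 116 116 114 113 116 113 107  92  75  71  72  72  74  71  75  92 121 141
 149 150 150 150 152]
110 [69 65 65 69 71 67 52 42 45 43 49 52 56 60 58 63 66 69 72 74 74 80 85 87
 89 91 90 84 82 79 78 74 72 72 71 77 86 87 85 82 75]
```

```bash
cat > fl.py <<'E'
from h import *
from scipy.optimize import least_squares
def run(b,rows,cols=(296,345),s0=328,w=93,sil=True):
    C=cam("wrist");g=b.astype(float).mean(2);L=[];Rr=[];S=[]
    def cross(p,i0,dr,lev):
        i=i0
        while (p[i]-lev)*(p[i+dr]-lev)>0:i+=dr
        return i+dr*(p[i]-lev)/(p[i]-p[i+dr])
    for r in rows:
        p=cv2.GaussianBlur(g[r-1:r+2].mean(0)[None],(1,1),0)[0]
        L.append((cross(p,s0-8,-1,150),r));e=cross(p,s0-8,1,w);Rr.append((e,r));S.append((cross(p,int(e)+2,1,135),r))
    return C,np.array(L),np.array(Rr),np.array(S)
def solve(C,L,Rr,S):
    o=-C[2].T@C[3]
    def yz(uv):
        P=ray(C,uv,.08);m=P.mean(0);return m
    # 2D (y,z) rays of mean points at matching x
    pts=[yz(L),yz(Rr),yz(S)]
    def res(p):
        y0,t=p;c=np.array([y0,.074]);out=[]
        for k,m in enumerate(pts):
            d=(m-o)[1:];d=d/np.linalg.norm(d);n=np.array([d[1],-d[0]]); n*=np.sign(n[0])
            if k==2: q=c+.013*n
            else:
                s=-.010 if k==0 else .010
                q=c+np.array([.008*np.sin(t)+s*np.cos(t),.008*np.cos(t)-s*np.sin(t)])
            out.append(1e3*n@(q-o[1:]))
        return out
    r=least_squares(res,[-.062,-.3]);return r.x[0],np.degrees(r.x[1]),np.round(res(r.x),2)
E
python3 - <<'E'
from fl import *
b=cv2.imread("pics/w6r.png")
m=run(b,range(50,60));print(m[1].mean(0),m[2].mean(0),m[3].mean(0));print(solve(*m))
C=m[0];K=run(b,[50,52,54,56,58],)
g=b.astype(float).mean(2);E=[]
for r in range(50,92):
    p=g[r];i=320
    while p[i]>93:i+=1
    E.append((i-1+(p[i-1]-93)/(p[i-1]-p[i]),r))
P=ray(C,E,.074+.0128*np.cos(np.radians(27)));f=np.polyfit(P[:,0],P[:,1],1);print("dy/dx",f,np.degrees(np.arctan(f[0])))
E
```

```text
Traceback (most recent call last):
  File "fl.py", line 11, in run
    L.append((cross(p,s0-8,-1,150),r));e=cross(p,s0-8,1,w);Rr.append((e,r));S.append((cross(p,int(e)+2,1,135),r))
                                         ~~~~~^^^^^^^^^^^^
  File "fl.py", line 7, in cross
    while (p[i]-lev)*(p[i+dr]-lev)>0:i+=dr
                      ~^^^^^^
IndexError: index 640 is out of bounds for axis 0 with size 640
```

View pics/w6.png

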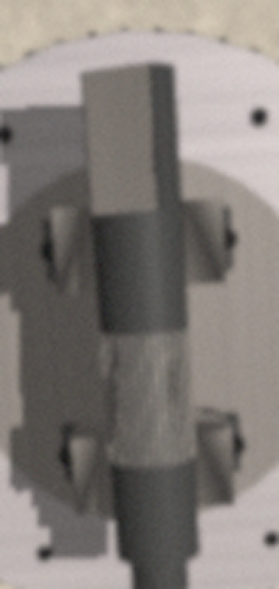

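The bright flat is clear at crop (82–155,70–212), facing up but tilted toward −y, with the dark round strip on its right.

```bash
cat > an.py <<'E'
import sys
from fl import *
b=cv2.imread(sys.argv[1]);r0=int(sys.argv[2])
m=run(b,range(r0,r0+8));print(m[1].mean(0),m[2].mean(0),m[3].mean(0));s=solve(*m);print(s)
C=m[0];g=b.astype(float).mean(2);E=[]
for r in range(r0,r0+35):
    p=g[r];i=320
    while p[i]>93:i+=1
    E.append((i-1+(p[i-1]-93)/(p[i-1]-p[i]),r))
P=ray(C,E,.074+.0128*np.cos(np.radians(s[1]+51.3)));f=np.polyfit(P[:,0],P[:,1],1);print("yaw deg",np.degrees(np.arctan(f[0])))
E
python3 an.py pics/w6r.png 54
```

```text
[305.70991104  57.5       ] [327.91423894  57.5       ] [335.95926825  57.5       ]
(np.float64(-0.06453322100782771), np.float64(-22.931083040467747), array([ 0.14, -0.04, -0.11]))
yaw deg 2.6478023509343407
```

Emit:
jog_arm(motion=[0.55,0.02,0,0,0,0,1,0.55,0.02,0.5,0,0,0,1,0,0,1,0,0,0,1,0,0,1,0,0,0,1,0,0,0.33,0,0,0,1,0,0,0.07,0,0,0,1,0,0,0,0,0,0,1])

```text
time: 14.1
position: [0.5153, -0.061, 0.098]
tool_rot: [-0.001, 1.0, 0.001, -0.001]
ft_force: [-4.1, 2.2, 15.5]
grip_width: 0.0002
grip_force: 7.8
```

Emit:
jog_arm(motion=[0,0.033,0,0,0,0,1,0,0.033,0,0,0,0,1,0,0.033,0,0,0,0,1,0,0.033,0,0,0,0,1,0,0,0,0,0,0,1,0,0,0,0,0,0,1])

```text
time: 14.85
position: [0.518, -0.0578, 0.0981]
tool_rot: [-0.002, 1.0, -0.001, 0.002]
ft_force: [-1.6, -3.5, 11.5]
grip_width: 0.0005
grip_force: 5.5
```

Emit:
jog_arm(motion=[0,0,-0.5,0,0,0,1,0,0,-1,0,0,0,1,-0.55,-0.1,-1,0,0,0,1,-0.55,-0.1,-0.4,0,0,0,1,0,0,0,0,0,0,1,0,0,0,0,0,0,1])

```text
time: 15.6
position: [0.5587, -0.0637, 0.2108]
tool_rot: [-0.001, 1.0, 0.001, -0.002]
ft_force: [-0.5, -0.7, -0.8]
grip_width: 0.0005
grip_force: 0.0
```

```bash
python3 - <<'E'
from h import *
print(robot.get_obs()['position'])
b=robot.camera("wrist");cv2.imwrite("pics/w7r.png",b)
for r in(57,70,85): print(r,b[r-1:r+2,300:345].mean((0,2)).astype(int))
print(b[44:60,318].mean(1).astype(int))
E
python3 an.py pics/w7r.png 54
```

```text
[ 0.55871852 -0.06374683  0.21079406]
57 [192 191 191 191 191 192 191 191 187 190 188 187 185 185 184 183 179 179
 177 177 174 171 170 169 164 162 160 160 159 156 151 147 137 132 134 134
 147 166 184 193 198 199 198 200 199]
70 [110 108 108 108 108 108 109 101  87  97 115 126 128 128 128 128 127 128
 127 127 125 125 125 125 126 126 124 124 123 125 124 122 111  86  73  72
  73  91 135 176 192 195 195 196 195]
85 [101  99  96  94  92  90  88  86  81  75  88 114 124 128 128 130 128 129
 129 128 127 126 127 127 127 127 126 126 125 126 127 125 119 104  84  74
  72  73  84 111 138 148 150 151 150]
[193 192 189 188 191 192 196 194 196 196 196 194 195 182 156 133]Traceback (most recent call last):
  File "an.py", line 4, in <module>
    m=run(b,range(r0,r0+8));print(m[1].mean(0),m[2].mean(0),m[3].mean(0));s=solve(*m);print(s)
  File "fl.py", line 11, in run
    L.append((cross(p,s0-8,-1,150),r));e=cross(p,s0-8,1,w);Rr.append((e,r));S.append((cross(p,int(e)+2,1,135),r))
                                         ~~~~~^^^^^^^^^^^^
  File "fl.py", line 7, in cross
    while (p[i]-lev)*(p[i+dr]-lev)>0:i+=dr
                      ~^^^^^^
IndexError: index 640 is out of bounds for axis 0 with size 640
```

```bash
cat > an2.py <<'E'
import sys
from fl import *
b=cv2.imread(sys.argv[1]);g=b.astype(float).mean(2)
gx=cv2.GaussianBlur(g,(0,0),.8);C=cam("wrist")
# end row / flat inner end row / disc rim row on column of the pin middle
for c in(316,320,324):
    p=gx[:,c];print(c,p[30:110].astype(int).tolist()) if c==320 else 0
def up(p,a,z,lev):
    i=next(i for i in range(a,z) if (p[i]-lev)*(p[i+1]-lev)<=0);return i+(p[i]-lev)/(p[i]-p[i+1])
L=[];R=[];S=[];Q=[]
for r in range(66,92):
    p=g[r]
    L.append((up(p,309,320,103),r));R.append((up(p,325,345,98),r))
h=.082;PL=ray(C,L,h);PR=ray(C,R,h)
for P in(PL,PR):
    f=np.polyfit(P[:,0],P[:,1],1);print(P.mean(0).round(4),"slope deg",np.degrees(np.arctan(f[0])))
print("width mm",1e3*(PR-PL)[:,1].mean(),np.round(1e3*(PR-PL)[[0,-1],1],2))
E
python3 an2.py pics/w7r.png
```

```text
320 [183, 184, 186, 188, 189, 189, 187, 181, 174, 172, 177, 186, 191, 193, 192, 190, 189, 189, 190, 193, 196, 196, 196, 196, 196, 195, 189, 175, 152, 134, 126, 124, 124, 125, 125, 125, 125, 125, 125, 125, 126, 126, 126, 126, 126, 126, 126, 126, 127, 127, 126, 126, 126, 126, 127, 127, 128, 128, 128, 128, 127, 127, 127, 127, 128, 128, 128, 128, 129, 129, 128, 128, 128, 124, 113, 95, 77, 67, 64, 64]Traceback (most recent call last):
  File "an2.py", line 13, in <module>
    L.append((up(p,309,320,103),r));R.append((up(p,325,345,98),r))
              ~~^^^^^^^^^^^^^^^
  File "an2.py", line 9, in up
    i=next(i for i in range(a,z) if (p[i]-lev)*(p[i+1]-lev)<=0);return i+(p[i]-lev)/(p[i]-p[i+1])
StopIteration
```

```bash
sed -i 's/range(66,92)/range(74,98)/; s/up(p,309,320,103)/up(p,int(np.argmin(p[304:316]))+304,325,100)/' an2.py
python3 an2.py pics/w7r.png | tail -3; python3 - <<'E'
from fl import *
C=cam("wrist");print("end,step x",ray(C,[(320,57.8),(320,105)],.082).round(4).tolist(),"rim",ray(C,[(320,39)],.03).round(4))
b=cv2.imread("pics/w7r.png");
for r in range(62,104,6): print(r,b[r-1:r+2,304:345].mean((0,2)).astype(int))
E
```

```text
[ 0.4628 -0.0743  0.082 ] slope deg 3.9201436437150186
[ 0.4627 -0.055   0.082 ] slope deg 4.37836280990806
width mm 19.27136414024318 [19.34 19.39]
end,step x [[0.4408, -0.0662, 0.082], [0.4787, -0.0662, 0.082]] rim [[ 0.4166 -0.0667  0.03  ]]
62 [189 187 181 160 125 114 121 127 127 129 128 125 127 126 126 124 124 123
 125 124 125 125 123 124 123 124 123 116  97  79  72  73  78 106 148 181
 193 195 195 195 193]
68 [135 136 135 124 101 102 116 127 125 128 129 128 127 129 127 126 125 125
 126 125 126 126 124 123 124 124 125 120 106  84  73  73  74  96 142 179
 195 197 198 199 199]
74 [104 106 105 100  90  88 108 123 128 129 128 128 127 126 126 128 126 125
 125 126 128 126 124 125 124 126 125 125 113  90  72  71  73  84 125 168
 189 195 197 198 197]
80 [111 110 108 108 100  88  98 117 126 127 127 129 128 128 128 127 127 125
 125 126 127 125 126 125 126 125 126 123 113  96  79  72  72  78 106 147
 178 189 193 195 195]
86 [ 86  84  84  83  80  75  88 113 124 128 129 129 128 129 129 129 127 126
 128 126 128 127 125 127 124 127 126 126 119 105  86  73  72  72  83 109
 138 148 150 150 148]
92 [ 81  81  80  82  82  77  78 100 118 127 129 129 129 128 130 129 127 126
 126 127 126 127 126 126 125 128 128 128 124 114  88  75  72  68  76 102
 131 145 146 147 147]
98 [ 94  88  77  71  66  65  66  88 115 127 130 128 128 129 130 130 129 127
 127 128 128 127 127 128 127 127 125 127 126 117  99  81  71  71  68  68
  69  74  74  76  79]
```

The pin has crept about 14 mm endways toward the back during rolling (flat centre 56 mm from the axis instead of 71 mm), and about 12° of roll remains. I'll drag it back on the knurl, combined with the rest of the roll.

Emit:
jog_arm(motion=[0.42,0.05,0,0,0,0,1,0.42,0.04,0.5,0,0,0,1,0,0,1,0,0,0,1,0,0,1,0,0,0,1,0,0,0.25,0,0,0,1,0,0,0,0,0,0,1,0,0,0.12,0,0,0,1,0,0,0,0,0,0,1])

```text
time: 16.65
position: [0.5282, -0.0612, 0.0984]
tool_rot: [-0.001, 1.0, -0.0, 0.001]
ft_force: [0.2, -0.6, 0.3]
grip_width: 0.0004
grip_force: 0.4
```

Emit:
jog_arm(motion=[0.07,0,0,0,0,0,1,0.07,0.008,0,0,0,0,1,0.07,0.008,0,0,0,0,1,0.07,0.008,0,0,0,0,1,0.07,0.008,0,0,0,0,1,0,0,0,0,0,0,1])

```text
time: 17.4
position: [0.514, -0.0602, 0.0982]
tool_rot: [-0.001, 1.0, -0.001, 0.001]
ft_force: [0.4, -0.8, 7.1]
grip_width: 0.0006
grip_force: 3.6
```

Emit:
jog_arm(motion=[0,0,-0.5,0,0,0,1,0,0,-1,0,0,0,1,-0.56,-0.04,-1,0,0,0,1,-0.56,-0.04,-0.35,0,0,0,1,0,0,0,0,0,0,1,0,0,0,0,0,0,1])

```text
time: 18.15
position: [0.5556, -0.0621, 0.2096]
tool_rot: [-0.001, 1.0, 0.001, -0.003]
ft_force: [0.2, -0.1, -0.1]
grip_width: 0.0006
grip_force: 0.0
```

```bash
cat > me.py <<'E'
import sys
from fl import *
n=sys.argv[1]
print(robot.get_obs()['position'])
C=cam("wrist");b=robot.camera("wrist");cv2.imwrite(n,b);g=cv2.GaussianBlur(b.astype(float).mean(2),(0,0),.6)
def up(p,a,d,lev):
    i=a
    while (p[i]-lev)*(p[i+d]-lev)>0:i+=d
    return i+d*(p[i]-lev)/(p[i]-p[i+d])
p=g[:,320]
mid=next(r for r in range(40,120) if (p[r:r+20]<140).all())   # flat's end
e0=up(p,mid+8,-1,160);e1=up(p,mid+20,1,98);rim=30+int(np.argmin(p[30:int(e0)-6]))
X=ray(C,[(320,e0),(320,e1)],.082);print("rows",e0,e1,rim,"flat ctr x",X[:,0].mean().round(4),"len",(X[1]-X[0])[0].round(4),"rim x",ray(C,[(320,rim)],.03)[0,0].round(4))
r0=int(e0)+3;R=[];S=[];L=[];rows=range(r0,int(e1)-4)
for r in rows:
    q=g[r]
    e=up(q,322,1,98);R.append((e,r))
    i=int(e)+1+int(np.argmin(q[int(e)+1:int(e)+5]));S.append((up(q,i,1,q[i]/2+q[i+8]/2),r)) 
    l=300+int(np.argmin(q[300:316])); L.append((up(q,318,-1,(q[l]+126)/2 if q[l]<95 else 100) if q[l]<100 else np.nan,r))
R,S,L=map(np.array,(R,S,L))
P=ray(C,R,.08);f=np.polyfit(P[:,0],P[:,1],1);print("yaw R",np.degrees(np.arctan(f[0])))
ok=~np.isnan(L[:,0]);
if ok.sum()>8: P=ray(C,L[ok],.08);f=np.polyfit(P[:,0],P[:,1],1);print("yaw L",np.degrees(np.arctan(f[0])))
for sl in(slice(0,8),slice(8,16)):
    k=ok.copy();k[:]=False;k[sl]=True;k&=ok
    if k.sum()>3: print("theta",solve(C,L[k],R[k],S[k]))
for r in range(r0,int(e1),8): print(r,b[r-1:r+2,302:345].mean((0,2)).astype(int))
E
python3 me.py pics/w8r.png
```

```text
[ 0.55555328 -0.06210224  0.20957686]
rows 45.53763752713836 93.90693361972784 32 flat ctr x 0.4475 len 0.0382 rim x 0.4074
yaw R 3.861381965573286
yaw L 4.08930764180739
theta (np.float64(-0.06437155508452133), np.float64(-4.199803446307949), array([ 0.22, -0.18, -0.05]))
48 [184 176 153 125 118 129 138 143 144 142 142 141 139 140 138 138 137 137
 135 136 137 136 134 133 133 135 135 133 124  98  78  80  99 143 178 192
 196 195 196 198 196 196 196]
56 [190 189 171 130  95 104 125 135 138 137 138 138 136 137 137 137 136 135
 135 135 135 136 136 133 136 134 134 134 127 109  83  73  84 125 172 194
 200 200 201 201 200 201 202]
64 [106 106 101  87  73  88 118 133 136 137 138 138 138 137 136 137 137 135
 136 133 136 136 136 135 135 134 135 135 134 122  95  75  77 102 146 180
 193 196 195 195 195 195 196]
72 [107 107 107  97  80  75 100 123 135 137 138 138 138 138 138 137 137 137
 137 136 135 137 137 135 136 136 137 137 134 126 105  83  74  87 133 175
 193 197 196 198 198 197 198]
80 [106 105 108 105  93  77  81 110 130 137 140 139 138 140 139 138 137 137
 138 137 135 136 137 138 136 135 137 138 137 134 121  92  75  77 108 152
 187 199 201 202 203 203 202]
88 [ 94  92  90  87  82  68  66  93 123 135 140 139 138 141 140 140 139 138
 137 138 136 136 136 138 137 136 136 137 136 136 126 104  82  71  81 108
 137 148 150 151 149 149 151]
```

The pin is back in place endways (flat centre about 69 mm from the axis), with the roll error about −4° and yaw about 4°. Next I correct the yaw on the disc.

Emit:
jog_arm(motion=[0.5,-0.96,0,0,0,0,1,0.49,-0.96,0.3,0,0,0,1,0,0,1,0,0,0,1,0,0,1,0,0,0,1,0,0,1,0,0,0,1,0,0,0.75,0,0,0,1,0,0,0,0,0,0,1])

```text
time: 19.08
position: [0.5152, -0.1382, 0.0464]
tool_rot: [-0.001, 1.0, 0.002, -0.004]
ft_force: [0.5, -0.4, 1.3]
grip_width: 0.0005
grip_force: 0.0
```

Emit:
jog_arm(motion=[0,0,0.12,0,0,0,1,0,0,0,0,0,0,1])

```text
time: 19.32
position: [0.519, -0.1398, 0.0452]
tool_rot: [-0.001, 1.0, -0.0, 0.001]
ft_force: [-0.6, 0.9, 0.5]
grip_width: 0.0006
grip_force: 0.0
```

Emit:
jog_arm(motion=[0,0,0.08,0,0,0,1,0,0,0,0,0,0,1])

```text
time: 19.58
position: [0.5188, -0.1397, 0.0416]
tool_rot: [-0.001, 1.0, -0.0, 0.0]
ft_force: [0.4, -0.6, 0.5]
grip_width: 0.0001
grip_force: 0.0
```

Emit:
jog_arm(motion=[0,0,0.05,0,0,0,1,0,0,0,0,0,0,1])

```text
time: 19.82
position: [0.5195, -0.1397, 0.0414]
tool_rot: [-0.001, 1.0, -0.0, 0.001]
ft_force: [-0.2, 0.9, 13.7]
grip_width: 0.0002
grip_force: 7.0
```

Emit:
jog_arm(motion=[0.05,0,0,0,0,0,1,0.05,0,0,0,0,0,1,0.04,0,0,0,0,0,1,0,0,0,0,0,0,1,0,0,0,0,0,0,1])

```text
time: 20.45
position: [0.5154, -0.14, 0.0414]
tool_rot: [-0.001, 1.0, -0.001, 0.003]
ft_force: [1.9, 2.5, 12.0]
grip_width: 0.0002
grip_force: 6.0
```

Emit:
jog_arm(motion=[0,0,-0.5,0,0,0,1,0,0,-1,0,0,0,1,0,0,-1,0,0,0,1,-0.52,0.97,-1,0,0,0,1,-0.52,0.97,-0.7,0,0,0,1,0,0,0,0,0,0,1,0,0,0,0,0,0,1])

```text
time: 21.32
position: [0.5537, -0.0619, 0.2068]
tool_rot: [-0.002, 1.0, -0.0, -0.001]
ft_force: [-0.7, -1.1, 0.5]
grip_width: 0.0006
grip_force: 0.0
```

```bash
python3 me.py pics/w9r.png
```

```text
[ 0.55365734 -0.06188406  0.20680946]
rows 46.78717632769431 142.81368014387823 32 flat ctr x 0.4673 len 0.0776 rim x 0.4069Traceback (most recent call last):
  File "me.py", line 17, in <module>
    e=up(q,322,1,98);R.append((e,r))
  File "me.py", line 8, in up
    while (p[i]-lev)*(p[i+d]-lev)>0:i+=d
                      ~^^^^^
IndexError: index 640 is out of bounds for axis 0 with size 640
```

```bash
sed -i 's/<140)/<158)/' me.py; python3 me.py pics/w9r.png
```

```text
[ 0.55323765 -0.06224566  0.20624592]
rows 47.719914112430466 95.91865784820662 34 flat ctr x 0.4475 len 0.0376 rim x 0.4081
yaw R 1.4829680745451288
yaw L 2.0062896903947056
theta (np.float64(-0.06110600649175099), np.float64(-4.525238459538097), array([ 0.21, -0.17, -0.04]))
50 [187 187 187 188 187 185 170 132 100 112 129 137 140 141 140 141 139 137
 139 138 138 135 137 135 136 137 137 134 137 135 136 135 134 121  95  78
  83 113 154 184 195 196 197]
58 [186 185 188 187 187 185 169 130  91  97 123 135 137 136 138 140 139 140
 137 137 138 136 137 135 137 137 137 136 135 136 136 134 134 123  96  77
  76  99 145 185 199 202 204]
66 [107 105 107 107 106 107  98  83  71  90 121 136 136 139 139 139 139 137
 138 138 136 138 136 137 137 136 134 135 136 137 138 136 135 123  98  80
  76  96 141 179 194 197 196]
74 [106 108 107 108 107 106 105  93  75  82 111 130 138 139 139 139 140 140
 138 138 138 137 138 138 137 137 137 136 135 136 138 136 135 125 100  78
  76  97 141 180 196 199 199]
82 [108 108 108 109 109 107 108  95  78  77 105 130 138 139 139 141 139 141
 140 139 139 137 138 137 137 138 137 137 136 138 138 138 135 127 106  84
  74  95 141 183 199 202 203]
90 [ 94  89  86  86  86  83  84  78  66  67  98 126 137 138 142 140 140 141
 140 140 140 140 139 138 139 138 139 137 137 137 140 138 137 128 106  83
  72  78 105 136 149 153 151]
```

```bash
cat > ho.py <<'E'
from fl import *
C=cam("wrist");b=robot.camera("wrist");g=b.mean(2).astype(np.uint8)
k=cv2.morphologyEx(g,cv2.MORPH_BLACKHAT,np.ones((9,9)));m=(k>50).astype(np.uint8)
n,_,st,ce=cv2.connectedComponentsWithStats(m);O=[]
for i in range(1,n):
    if 6<=st[i,4]<=60:
        P=ray(C,[ce[i]],.03)[0];r=np.hypot(P[0]-.514,P[1]+.06)
        if .07<r<.094:O.append(P[:2]);print(ce[i].round(1),st[i,4],P[:2].round(4),r.round(4),np.degrees(np.arctan2(P[1]+.06,P[0]-.514)).round(1))
P=np.array(O);A=np.c_[2*P,np.ones(len(P))];s=np.linalg.lstsq(A,(P**2).sum(1),rcond=None)[0];print("centre",s[:2],np.sqrt(s[2]+s[:2]@s[:2]))
E
python3 ho.py; python3 me.py pics/w10r.png | head -5
```

```text
[366.4  74.5] 31 [ 0.4445 -0.02  ] 0.0802 150.1
[283.5  76.5] 12 [ 0.4465 -0.1014] 0.0792 -148.5
[404.9 145.8] 25 [0.5143 0.0227] 0.0827 89.8
[248.  149.5] 26 [ 0.5182 -0.1411] 0.0812 -87.0
[365. 211.] 21 [ 0.5862 -0.0164] 0.0843 31.2
[291. 213.] 21 [ 0.5885 -0.0982] 0.0837 -27.1
centre [ 0.51646351 -0.05917367] 0.08186902854780893
[ 0.55323108 -0.06267466  0.20593832]
rows 47.66572270349661 95.96632178437862 34 flat ctr x 0.4474 len 0.0377 rim x 0.408
yaw R 1.430619798852232
yaw L 1.581332839008207
theta (np.float64(-0.061275112791736454), np.float64(-3.5594878832948433), array([ 0.2 , -0.17, -0.03]))
```

Centre from the hole circle is (0.5165,−0.059), flat offset 69 mm, yaw about 1.5°. A last small roll of about 4° is left.

Emit:
jog_arm(motion=[0.46,0.04,0,0,0,0,1,0.46,0.03,0.5,0,0,0,1,0,0,1,0,0,0,1,0,0,0.9,0,0,0,1,0,0,0.2,0,0,0,1,0,0,0,0,0,0,1,0,0,0,0,0,0,1])

```text
time: 22.4
position: [0.5186, -0.0598, 0.1042]
tool_rot: [-0.001, 1.0, -0.0, 0.001]
ft_force: [-0.7, 0.2, -0.6]
grip_width: 0.0005
grip_force: 0.0
```

Emit:
jog_arm(motion=[0,0,0.06,0,0,0,1,0,0,0,0,0,0,1])

```text
time: 22.65
position: [0.5179, -0.0593, 0.1013]
tool_rot: [-0.001, 1.0, -0.0, 0.001]
ft_force: [0.1, -0.3, 0.4]
grip_width: 0.0003
grip_force: 0.0
```

Emit:
jog_arm(motion=[0,0,0.08,0,0,0,1,0,0,0,0,0,0,1])

```text
time: 22.9
position: [0.5181, -0.0594, 0.0982]
tool_rot: [-0.001, 1.0, -0.0, 0.001]
ft_force: [-0.9, -0.2, 5.1]
grip_width: 0.0001
grip_force: 2.6
```

Emit:
jog_arm(motion=[0,0,0.04,0,0,0,1,0,0,0,0,0,0,1])

```text
time: 23.15
position: [0.5182, -0.0594, 0.098]
tool_rot: [-0.001, 1.0, -0.0, 0.001]
ft_force: [-3.1, 0.4, 16.0]
grip_width: 0.0007
grip_force: 7.9
```

Emit:
jog_arm(motion=[0,0,-0.02,0,0,0,1,0,0.015,0,0,0,0,1,0,0.015,0,0,0,0,1,0,0,0,0,0,0,1,0,0,0,0,0,0,1])

```text
time: 23.78
position: [0.5185, -0.059, 0.0981]
tool_rot: [-0.002, 1.0, -0.001, 0.001]
ft_force: [-1.4, -2.4, 9.1]
grip_width: 0.0003
grip_force: 4.7
```

Emit:
jog_arm(motion=[0,0.014,0,0,0,0,1,0,0,0,0,0,0,1,0,0,0,0,0,0,1])

```text
time: 24.15
position: [0.5188, -0.0586, 0.0981]
tool_rot: [-0.002, 1.0, -0.001, 0.001]
ft_force: [-1.1, -1.7, 9.1]
grip_width: 0.0005
grip_force: 4.5
```

Emit:
jog_arm(motion=[0,0,-0.5,0,0,0,1,0,0,-1,0,0,0,1,-0.5,-0.04,-1,0,0,0,1,-0.5,-0.04,-0.4,0,0,0,1,0,0,0,0,0,0,1,0,0,0,0,0,0,1])

```text
time: 24.9
position: [0.5558, -0.0601, 0.2114]
tool_rot: [-0.001, 1.0, 0.001, -0.002]
ft_force: [0.0, 0.3, -0.2]
grip_width: 0.0004
grip_force: 0.0
```

```bash
python3 me.py pics/w11r.png |head -8; python3 ho.py
```

```text
[ 0.55583082 -0.06010304  0.2114206 ]
rows 46.30706123684157 94.02603278683131 32 flat ctr x 0.4481 len 0.0379 rim x 0.4076
yaw R 1.3908948048086798
yaw L 1.0680582687320503
theta (np.float64(-0.061220045797455), np.float64(-1.0043705341565454), array([ 0.21, -0.2 , -0.01]))
theta (np.float64(-0.06112670142119341), np.float64(-0.7717640759515956), array([ 0.31, -0.29, -0.02]))
49 [185 186 184 177 153 115  90 109 129 140 143 144 142 144 142 142 139 140
 139 141 138 141 141 140 140 139 140 139 140 138 133 117  92  81 101 143
[307.8  54.7] 13 [ 0.4279 -0.0751] 0.0874 -170.1
[363.5  72.5] 32 [ 0.4444 -0.0198] 0.0804 150.0
[281.5  74.5] 12 [ 0.4464 -0.1016] 0.0794 -148.4
[401.5 143. ] 26 [0.5142 0.0228] 0.0828 89.9
[246.7 146.9] 24 [ 0.5185 -0.141 ] 0.0811 -86.8
[288.8 209.2] 19 [ 0.588  -0.0984] 0.0834 -27.4
[362.1 207.9] 22 [ 0.5865 -0.0164] 0.0845 31.0
centre [ 0.51442825 -0.05938838] 0.08281056015610143
```

```bash
python3 -c "
import cv2;b=cv2.imread('pics/w11r.png');cv2.imwrite('pics/w11.png',cv2.resize(b[0:250,230:420],None,fx=2.4,fy=2.4,interpolation=2))"
```

```text
(no output)
```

View pics/w11.png

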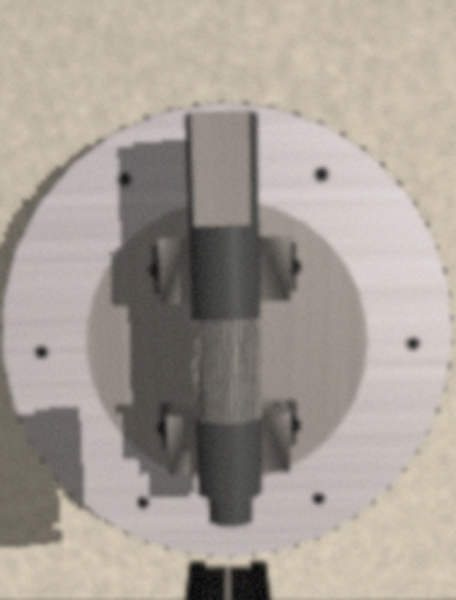

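The flat at (192–251,113–227) faces up between even dark strips. The pin is square, with the flatted end to the front and the knurl in the gap.

```bash
python3 -c "
from rig import robot
print(robot.hand_in())"
```

```text
the job is handed in; nothing more can be done
None
```

I handed the job in with the flat about 1° from straight up and the pin about 1° off square, flatted end to the front, by my wrist-camera measurements. While rolling, the pin crept about 14 mm endways, beyond the 10 mm limit, so I dragged it back to within about 3 mm of its start. The hand-in gave no verdict.

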